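# Load the sample reader and hold its sprung shutter at half

### The job

Load the sample reader for a half-light reading: stand the open tin in the wide ring seat and the crucible in the narrow ring seat, both upright and flat on the deck, and let go of them with the shutter still shut. Then slide the lamp shutter open against its spring by its tab to half travel, pointer on the middle mark of the scale, never going far past the middle, and keep it there: finish while still holding the tab, because the spring shuts it if you let go. Leave the timer, the rubber stopper and the bottle where they are.

Things in the scene. Friction and masses are not known exactly. Their poses are not given: they have to be found in the camera images.
- tin: Open round aluminium tin without a lid, 60 mm across, 36 mm tall, about 50 g, standing on the worktop in front of the robot. Origin: centre of its underside, z up. (The lidded tins at the back left are not part of the job.)
- crucible: Small white conical crucible, open at the top, 45 mm across the rim, 26 mm across the base, 37 mm tall, about 50 g, standing on the worktop. Grip it from outside at the rim. Origin: centre of its underside, z up.
- reader: Sample reader, fixed. Aluminium deck, x -110 to 90 mm and y -110 to 110 mm in its frame, top 10 mm above the worktop. Across its back a grey lamp housing (x 40 to 90 mm, top 75 mm above the worktop), its front window covered by a steel sliding shutter with a black upright tab. Origin on the worktop; y runs along the housing, -x points out of the front.
- seat_wide: Wide ring seat, grey, fixed on the deck in front of the housing: outside 84 mm, inside 72 mm across, 8 mm high, open in the middle down to the deck. Origin: its centre at the deck's top, so a seated tin has the same origin. The two seats may be either way round, 100 mm apart, 58 mm in front of the reader's origin.
- seat_narrow: Narrow ring seat, grey, the same outside (84 mm, 8 mm high) with a hole only 40 mm across down to the deck. Origin: its centre at the deck's top, so a seated crucible has the same origin.
- shutter (a joint): Travel of the shutter in m: 0 shut, 0.06 fully open, 0.03 half. It opens along the reader's -y axis. A spring pulls it shut with 3 N at 0, 7.5 N at half and 12 N fully open (150 N/m), plus about 0.5 N friction; it springs back when let go.
- shutter_tab (a point): Grip point on the shutter's black upright tab (moves with it): on the tab's axis, 110 mm above the worktop. The tab is 12 mm thick along the sliding direction (reader's y), 26 mm along the reader's x, from 80 to 126 mm above the worktop, its foot 5 mm above the housing's top. A steel pointer at its foot points back to the scale on the housing.
- half_mark (a point): Fixed on the reader: where shutter_tab stands when the shutter is at half travel. The middle, longest of the three black scale lines on the housing's top lies beside it (the other two are shut and fully open).
- timer: Lab timer, 70 x 62 x 18 mm, loose, to be left alone. Origin: centre of its underside.
- stopper: Rubber stopper, 36 mm across, 26 mm tall, loose, to be left alone. Origin: centre of its underside.
- bottle: Capped amber bottle, 60 mm across, 114 mm tall, loose, to be left alone. Origin: centre of its underside.
Mind the look-alikes: they are no part of the job. Leave any blue, brown or orange look-alike of the tin alone.

How it is judged:
On the way, in this order (a step that is already met when the one before it is completed fails the run):
1. the tin stands in the wide seat and the crucible in the narrow seat, let go, with the shutter shut (horizontal distance between tin and seat_wide below 0.01 m and z of tin in the frame of seat_wide between -0.003 and 0.003 m and angle between each of tin, crucible's own z axis and vertical below 0.12 rad and horizontal distance between crucible and seat_narrow below 0.01 m and z of crucible in the frame of seat_narrow between -0.003 and 0.003 m and contact force between the fingers and tin below 0.3 N and contact force between the fingers and crucible below 0.3 N and value of joint shutter below 0.004 m), for 0.2 s.
2. the shutter is at half travel in the fingers (value of joint shutter between 0.025 and 0.035 m and contact force between the fingers and shutter above 2 N), for 0.2 s.
At the end, for the whole second after the job is handed in: Fingers hold the shutter still, 25 to 35 mm open (half = 30), with over 2 N on it; the tin within 10 mm of the wide seat's centre and the crucible within 10 mm of the narrow seat's, each on the deck within 3 mm, upright within 7 degrees and untouched (all of step 2 and horizontal distance between tin and seat_wide below 0.01 m and z of tin in the frame of seat_wide between -0.003 and 0.003 m and angle between each of tin, crucible's own z axis and vertical below 0.12 rad and horizontal distance between crucible and seat_narrow below 0.01 m and z of crucible in the frame of seat_narrow between -0.003 and 0.003 m and contact force between the fingers and tin below 0.3 N and contact force between the fingers and crucible below 0.3 N and velocity of joint shutter between -0.01 and 0.01 m/s); the arm keeps its last pose, push and grip.
It fails at once if the shutter is opened before both vessels stand in their seats, or a vessel leaves its seat while it is open (value of joint shutter above 0.01 m and not (horizontal distance between tin and seat_wide below 0.013 m and z of tin in the frame of seat_wide between -0.003 and 0.006 m and angle between each of tin, crucible's own z axis and vertical below 0.12 rad and horizontal distance between crucible and seat_narrow below 0.013 m and z of crucible in the frame of seat_narrow between -0.003 and 0.006 m)).
It fails at once if the shutter is opened far past the middle (over 45 of its 60 mm) (value of joint shutter above 0.045 m).
It fails at once if the timer, stopper or bottle is moved more than 20 mm or the bottle tipped (distance of any of timer, stopper, bottle from where it was at the start of the episode above 0.02 m or angle between bottle's own z axis and vertical above 0.4 rad).
It also fails if it takes over 56 s, if anything falls off the work surface, if the arm or the gripper's body presses on something with over 40 N, if the wrist force passes 120 N, or if a joint passes its speed limit or range.

### The arm

A 7-joint arm with a two-finger parallel gripper is mounted at the origin on a cart in front of the work surface, level with it; the furniture and walls round the work are solid. World frame = base frame: x ahead of the robot, y to its left, z up, the work surface at z = 0. Lengths are in m, angles in rad, forces in N, time in s.
With the tool pointing down it reaches from about 0.4 to 0.875 m from the base axis. Payload 4.4 kg.
Tool frame: the origin (TCP) lies at the very end of the fingers, on their centre line; the grasp point (between the pads) lies 19 mm behind it; z points along the fingers, y is the line along which they close (so a half turn about z gives the same grasp; the last joint's range is limited). The gripper opens to 85 mm and grips with 20 to 120 N. Pads are 22 mm wide; open, the fingers measure 114 mm over their backs; the gripper's body (76 mm by 85 mm) begins 54 mm behind the grasp point. The pads swing forward as they close: fully open they stand 13 mm farther back than shut.
Start: joints at [-1.289, 0.628, 0.038, 1.517, -0.027, 0.996, -0.02], TCP at [0.222, 0.611, 0.231] pointing down, gripper open.
Joint ranges: [-3.06, 3.06], [-0.37, 2.12], [-1.25, 1.32], [0.18, 2.47], [-1.1, 4.24], [0.23, 1.98], [-2.94, 2.94]. Speed limits (rad/s): [2.57, 2.57, 3.14, 3.14, 3.14, 3.14, 3.14].

### API

Orientations are given as a unit quaternion [x, y, z, w].
In Python, from cell import ctrl, vision, hand_in gives the robot as it stands.
- The arm moves only by the tool carry_out, never from a script. Its argument "deltas" is a list of rows, each a list of 7 numbers: the finger opening in mm, from 0 to 85.4, then the shift along the tool's x, y, z in mm, then the turn, a rotation vector about the tool's x, y, z in units of 10 degrees (1.0 is 10 degrees). A call has 1 to 12 rows; each row is the pose to reach, as a shift and turn from the pose commanded when the call began, along the tool's axes at that moment; what a row does not reach only later rows make up. A row lasts 1/8 s, in which the tool goes at most 62.5 mm and 10.7 degrees, less where a joint would pass 70% of its speed; a pose out of reach is approached as far as the arm can. A call with a gripper value outside its range is refused whole. The fingers move at their own pace and stop on an object; "squeeze" is the grip in N (left out, the last holds). Time passes only in rows, so rows that repeat a pose let the fingers close. It gives the time, the measured TCP pose, the force, the opening and the grip force at its end, in the units of the state.
- ctrl.observe(): the state, without advancing time (a new reading comes with each control period).
- vision.read_camera(name): name is "side" or "top" or "wrist"; returns the picture (384x512x3 uint8, red, green, blue); there is no depth.
- vision.camera_info(name): a dict with "intrinsics" (3x3 intrinsics, pixels), "R" (3x3) and "t" (3): a world point X has camera coordinates R X + t. Camera axes: x right, y down, z forward; pixel columns grow to the right and rows downward; lengths in m; the calibration is good to about 2 mm. A picture is of the moment at which its call begins: read the wrist's pose just before it. camera_info takes no time and is no camera call; for the wrist camera it gives the pose at the moment of the call.
- hand_in(): hands the job in; it is judged then, once.
The state is a dict: "t": time; "joints": joint angles; "dq": joint speeds; "tau": joint torques, N m; "eef_pos": TCP position; "ee_rot": TCP orientation; "contact_force": force on the tool from outside, world axes, zero at the start; "torque": the same for the moment, N m; "gripper_width": opening from 0.0 (shut) to 1.0 (fully open); "grasp_force": force on a finger pad.
Only numpy, scipy, OpenCV 4.12 (cv2) and the standard library are available. Lean on these libraries where they do the work, as an engineer would, in place of code of your own. Each camera call takes 0.05 s, during which the arm holds its last target. There are 200 camera calls.

## Working session

There is one attempt and no reset: what is moved stays moved. The work goes in short steps, Python scripts to look and compute and a tool call to move; the robot and the scene stay as the last step left them, time stands still between calls to the robot, and variables do not carry over. Pictures are saved under pics/ and viewed, at most 10 in all, crops included, and the job is handed in when it is done.

Besides the shell and the picture viewer there is one more tool, called after "Call:" as name(argument=value, ...) on one line, values as JSON. carry_out: Moves the arm, as the interface text tells. Its arguments: {"type":"object","properties":{"deltas":{"type":"array"},"squeeze":{"type":"number"}},"required":["deltas"]}

```bash
mkdir -p pics; python3 - <<'E'
from cell import ctrl,vision
import cv2,numpy as np
s=ctrl.observe();print(s)
for n in("top","side"):
    im=vision.read_camera(n);cv2.imwrite(f"pics/{n}0.png",im[:,:,::-1]);np.save(f"pics/{n}0.npy",im)
    c=vision.camera_info(n);print(n,c)
E
ls
```

```text
{'t': 0.0, 'joints': array([-1.28882662,  0.62935653,  0.03845439,  1.51836915, -0.0269802 ,
        0.99626557, -0.02001865]), 'dq': array([ 4.66773918e-04,  1.32946230e-03,  1.20916387e-03,  1.64124782e-03,
       -8.07682910e-05, -8.19727031e-04,  4.43931950e-04]), 'tau': array([-1.56988162e-04, -5.63398647e+01,  1.22627344e+00, -1.93452144e+01,
        1.10297219e-02,  1.04523380e-02,  7.89008539e-06]), 'eef_pos': array([0.22129652, 0.61051474, 0.2303822 ]), 'ee_rot': array([ 1.73018679e-01,  9.84918095e-01, -9.29875600e-04, -1.38395410e-04]), 'contact_force': array([ 0.58301814,  0.70533187, -0.09321805]), 'torque': array([-0.01361198,  0.01227859, -0.02447787]), 'grasp_force': 0.0, 'gripper_width': 1.0014334106680474}
top {'intrinsics': array([[402.74504489,   0.        , 250.55166365],
       [  0.        , 402.74504489, 189.78940502],
       [  0.        ,   0.        ,   1.        ]]), 'R': array([[ 7.62505701e-04, -9.99998212e-01,  1.73048596e-03],
       [-9.93481613e-01, -9.54792565e-04, -1.13988479e-01],
       [ 1.13989928e-01, -1.63228912e-03, -9.93480564e-01]]), 't': array([0.01990794, 0.58456359, 1.09991504])}
side {'intrinsics': array([[422.91456301,   0.        , 256.43030666],
       [  0.        , 422.91456301, 197.39519535],
       [  0.        ,   0.        ,   1.        ]]), 'R': array([[ 0.29652907, -0.9550013 ,  0.00655915],
       [-0.55685998, -0.17847723, -0.81120456],
       [ 0.77587207,  0.23689321, -0.5847257 ]]), 't': array([-0.17484358,  0.38849534,  0.7569565 ])}
pics
```

View pics/top0.png

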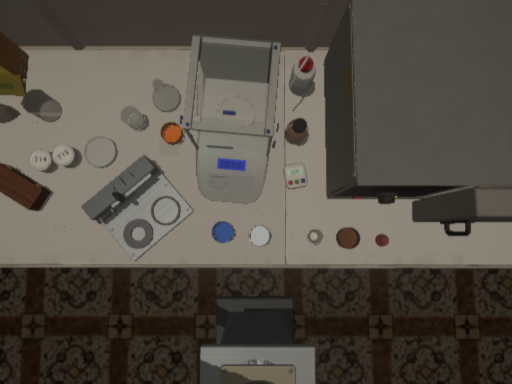

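View pics/side0.png

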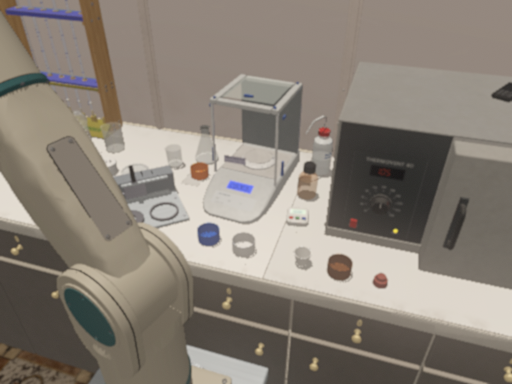

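```bash
cat > h.py <<'E'
import numpy as np,cv2
from cell import ctrl,vision
def px(c,X):
    p=c["R"]@np.asarray(X,float)+c["t"];p=c["intrinsics"]@p;return p[:2]/p[2]
def ray(c,uv,z):
    d=c["R"].T@np.linalg.inv(c["intrinsics"])@np.array([uv[0],uv[1],1.]);o=-c["R"].T@c["t"]
    return o+d*(z-o[2])/d[2]
E
python3 - <<'E'
import numpy as np,cv2
a=np.load("pics/top0.npy")[:,:,::-1]
A=cv2.resize(a[150:265,75:205],None,fx=5,fy=5,interpolation=cv2.INTER_CUBIC)
cv2.imwrite("pics/cA.png",A)
b=cv2.resize(a[210:260,205:335],None,fx=6,fy=6,interpolation=cv2.INTER_CUBIC)
s=np.load("pics/side0.npy")[:,:,::-1]
c=cv2.resize(s[225:275,205:335],None,fx=6,fy=6,interpolation=cv2.INTER_CUBIC)
cv2.imwrite("pics/cB.png",np.vstack([b,c[:290]]))
E
```

```text
(no output)
```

View pics/cA.png

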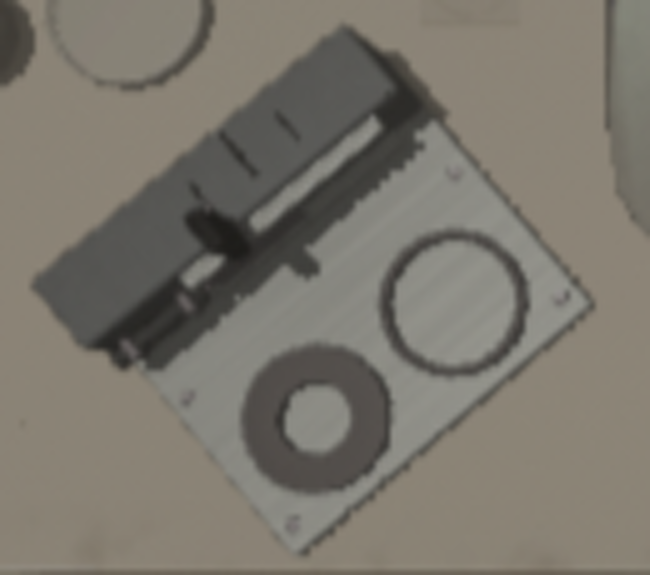

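View pics/cB.png

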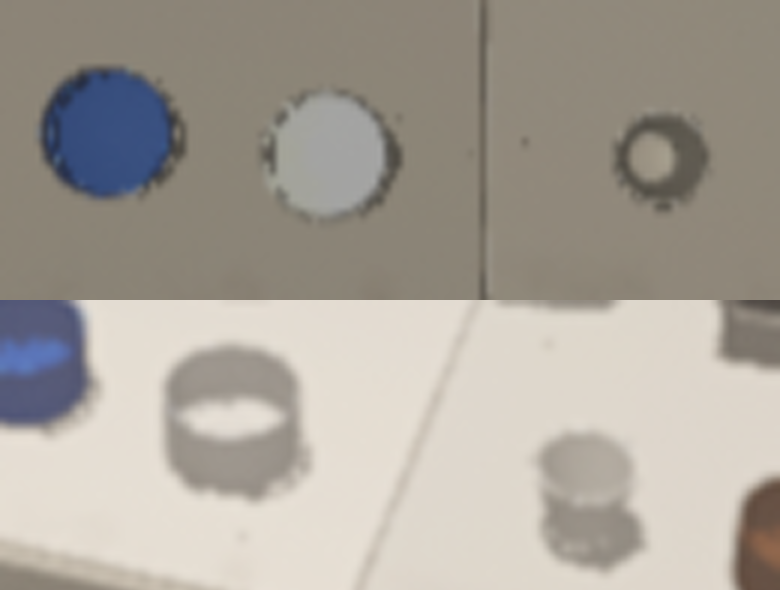

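```bash
python3 - <<'E'
from h import *
T=vision.camera_info("top");S=vision.camera_info("side");W=vision.camera_info("wrist")
q=lambda u,v,k,x,y:((u+.5)/k-.5+x,(v+.5)/k-.5+y)
A=lambda u,v:q(u,v,5,75,150)
B=lambda u,v:q(u,v,6,205,210)
C=lambda u,v:q(u,v,6,205,225)
np.set_printoptions(precision=4,suppress=True)
print("tin",ray(T,B(332,155),.036),ray(S,C(231,91),.036))
print("cru",ray(T,B(662,160),.037),ray(S,C(586,167),.037))
n=ray(T,A(316,418),.018);w=ray(T,A(455,303),.018);print("narrow",n,"wide",w,np.linalg.norm(n-w))
y=(n-w)/np.linalg.norm(n-w);y[2]=0;x=np.array([y[1],-y[0],0]);m=(n+w)/2;m[2]=0
o=m+.058*x;print("x",x,"y",y,"yaw",np.arctan2(x[1],x[0]),"origin",o)
for xx,yy in[(-.11,.11),(-.11,-.11),(.09,.11),(.09,-.11)]:
  z=.01 if xx<0 else .075
  p=px(T,o+xx*x+yy*y+[0,0,z]);print(xx,yy,(p-[75,150])*5)
print("tab top",ray(T,A(198,213),.126),"half",ray(T,A(240,152),.075))
for n,p in(("blue",(223,232)),("timer",(295,176)),("bottle",(297,131)),("brown",(347,238))):print(n,ray(T,p,.03))
print("wrist",W, ctrl.observe()["eef_pos"])
E
```

```text
tin [ 0.457  -0.0056  0.036 ] [ 0.4522 -0.0066  0.036 ]
cru [ 0.4548 -0.1579  0.037 ] [ 0.4509 -0.1616  0.037 ]
narrow [0.4629 0.3378 0.018 ] wide [0.5278 0.2612 0.018 ] 0.10043430070739434
x [0.7633 0.6461 0.    ] y [-0.6461  0.7633  0.    ] yaw 0.7024552658594938 origin [0.5397 0.337  0.    ]
-0.11 0.11 [291.9907 556.0449]
-0.11 -0.11 [594.6768 303.8751]
0.09 0.11 [ 27.2188 276.4143]
0.09 -0.11 [346.8741  17.5841]
tab top [0.5673 0.3723 0.126 ] half [0.6062 0.368  0.075 ]
blue [0.4664 0.0971 0.03  ]
timer [ 0.6244 -0.1055  0.03  ]
bottle [ 0.755  -0.1128  0.03  ]
brown [ 0.45   -0.2483  0.03  ]
wrist {'intrinsics': array([[299.1992,   0.    , 252.1627],
       [  0.    , 299.1992, 194.4263],
       [  0.    ,   0.    ,   1.    ]]), 'R': array([[ 0.3411,  0.94  , -0.0023],
       [ 0.8968, -0.3246,  0.3006],
       [ 0.2818, -0.1046, -0.9538]]), 't': array([-0.6494, -0.0389,  0.3804])} [0.2213 0.6106 0.2305]
```

```bash
cat >> h.py <<'E'
from scipy.spatial.transform import Rotation as Ro
np.set_printoptions(precision=4,suppress=True)
def plan(pos,az):
    """shift in tool axes (mm) and turn (10 deg) to tool-down pose at pos, tool y at world azimuth az deg"""
    s=ctrl.observe();R=Ro.from_quat(s["ee_rot"])
    a=np.radians(az);y=np.array([np.cos(a),np.sin(a),0]);z=np.array([0,0,-1.]);G=Ro.from_matrix(np.c_[np.cross(y,z),y,z])
    print("pos",s["eef_pos"],"->",pos,"shift",R.inv().apply(np.array(pos)-s["eef_pos"])*1e3,"turn",np.degrees((R.inv()*G).as_rotvec())/10)
E
python3 - <<'E'
from h import *
plan([.455,-.006,.20],0)
c=vision.camera_info("wrist");R=Ro.from_quat(ctrl.observe()["ee_rot"]);print(R.inv().apply(-c["R"].T@c["t"]-ctrl.observe()["eef_pos"]))
E
```

```text
pos [0.2213 0.6106 0.2305] -> [0.455, -0.006, 0.2] shift [-429.868  -499.9454   31.3291] turn [-0.0086  0.0059  7.007 ]
[ 0.077   0.0006 -0.1425]
```

Call:
carry_out(deltas=[[85,-36,-42,0,0,0,0.6],[85,-72,-83,0,0,0,1.2],[85,-108,-125,0,0,0,1.8],[85,-144,-167,0,0,0,2.4],[85,-180,-208,5,0,0,3],[85,-216,-250,10,0,0,3.6],[85,-252,-292,15,0,0,4.2],[85,-288,-333,20,0,0,4.8],[85,-324,-375,25,0,0,5.4],[85,-360,-417,28,0,0,6],[85,-396,-458,30,0,0,6.5],[85,-430,-500,31,0,0,7]])

```text
t: 1.6
eef_pos: [0.4557, -0.0071, 0.2001]
ee_rot: [0.708, 0.707, -0.0, -0.0]
contact_force: [0.5, 1.0, 0.6]
gripper_width: 0.993
grasp_force: 0.0
```

Call:
carry_out(deltas=[[85,0,0,0,0,0,0],[85,0,0,0,0,0,0]])

```text
t: 1.85
eef_pos: [0.4548, -0.005, 0.2]
ee_rot: [0.707, 0.708, -0.0, -0.001]
contact_force: [-0.2, 1.2, 0.6]
gripper_width: 0.997
grasp_force: 0.0
```

```bash
python3 - <<'E'
from h import *
s=ctrl.observe();print(s["t"],s["eef_pos"],s["ee_rot"],s["contact_force"])
W=vision.camera_info("wrist");im=vision.read_camera("wrist")
np.save("pics/w1.npy",im);import pickle;pickle.dump(W,open("pics/w1.pkl","wb"))
cv2.imwrite("pics/w1.png",im[:,:,::-1])
for X in[(.455,-.006,.036),(.453,-.16,.037)]:print(px(W,X))
E
```

```text
1.85 [ 0.4548 -0.005   0.2   ] [ 0.7066  0.7076 -0.0002 -0.0006] [-0.1509  1.1828  0.5886]
[252.6043 177.9781]
[250.724  301.9405]
```

View pics/w1.png

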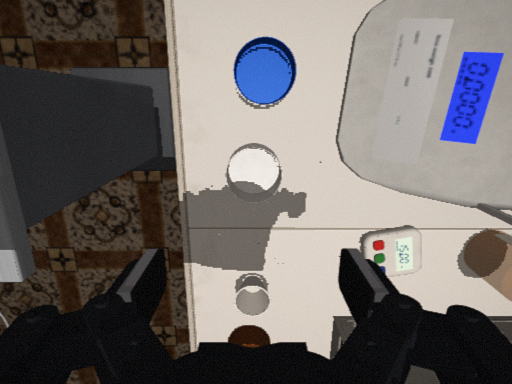

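```bash
cat >> h.py <<'E'
def fit(im,c,guess,circs,rng=.009):
    """centre (x,y) whose projected circles (r,z) best follow image edges"""
    g=cv2.GaussianBlur(im,(3,3),0).astype(np.float32)
    G=np.hypot(cv2.Sobel(g,cv2.CV_32F,1,0),cv2.Sobel(g,cv2.CV_32F,0,1)).max(2);G=np.minimum(G,150)
    a=np.linspace(0,2*np.pi,90);best=[]
    for dx in np.arange(-rng,rng+1e-6,.0005):
        for dy in np.arange(-rng,rng+1e-6,.0005):
            t=0
            for r,z in circs:
                P=np.c_[guess[0]+dx+r*np.cos(a),guess[1]+dy+r*np.sin(a),0*a+z]
                q=(P@c["R"].T+c["t"])@c["intrinsics"].T;q=(q[:,:2]/q[:,2:]).astype(np.float32)
                t+=cv2.remap(G,q[None,:,0],q[None,:,1],cv2.INTER_LINEAR).mean()
            best.append((t,guess[0]+dx,guess[1]+dy))
    return np.array(max(best))
E
python3 - <<'E'
from h import *
import pickle
W=pickle.load(open("pics/w1.pkl","rb"));w=np.load("pics/w1.npy")
T=vision.camera_info("top");S=vision.camera_info("side");t=np.load("pics/top0.npy");s=np.load("pics/side0.npy")
for n,im,c in(("w",w,W),("t",t,T),("s",s,S)):
    print(n,"tin",fit(im,c,(.455,-.006),[(.030,.036)]),"cru",fit(im,c,(.453,-.160),[(.0225,.037)]))
print("wide",fit(t,T,(.5278,.2612),[(.042,.018),(.036,.018)]),"nar",fit(t,T,(.4629,.3378),[(.042,.018),(.02,.018)]))
E
```

```text
w tin [101.5229   0.456    0.    ] cru [117.7193   0.4545  -0.157 ]
t tin [92.2615  0.4555 -0.008 ] cru [114.948    0.455   -0.1575]
s tin [141.3268   0.4525  -0.007 ] cru [100.4026   0.449   -0.162 ]
wide [272.6053   0.5278   0.2617] nar [284.8671   0.4629   0.3373]
```

Call:
carry_out(deltas=[[80,0,0,10,0,0,1],[80,0,0,25,0,0,2],[80,0,0,40,0,0,3],[80,0,0,55,0,0,4],[80,0,0,70,0,0,5],[80,0,0,85,0,0,6],[80,0,0,100,0,0,7],[80,0,0,115,0,0,8],[80,0,0,130,0,0,9],[80,0,0,155,0,0,9],[80,0,0,180,0,0,9],[80,0,0,190,0,0,9]])

```text
t: 3.4
eef_pos: [0.4544, -0.0032, 0.0091]
ee_rot: [1.0, 0.002, -0.001, -0.001]
contact_force: [-0.6, -0.2, 0.7]
gripper_width: 0.937
grasp_force: 0.0
```

Call:
carry_out(squeeze=20, deltas=[[80,0,0,0,0,0,0],[66,0,0,0,0,0,0],[58,0,0,0,0,0,0],[58,0,0,0,0,0,0],[58,0,0,0,0,0,0],[58,0,0,0,0,0,0]])

```text
t: 4.15
eef_pos: [0.4556, -0.0047, 0.011]
ee_rot: [1.0, 0.001, 0.0, -0.001]
contact_force: [-0.1, 2.4, 6.7]
gripper_width: 0.695
grasp_force: 21.7
```

Call:
carry_out(deltas=[[80,0,0,0,0,0,0],[80,0,0,0,0,0,0],[80,0,0,0,0,0,-1],[80,0,0,0,0,0,-2],[80,0,0,0,0,0,-3],[80,0,0,0,0,0,-4],[80,0,0,0,0,0,-5],[80,0,0,0,0,0,-6],[80,0,0,0,0,0,-7],[80,0,0,0,0,0,-8],[80,0,0,0,0,0,-9],[80,0,0,0,0,0,-9]])

```text
t: 5.65
eef_pos: [0.4553, -0.0057, 0.0102]
ee_rot: [0.707, 0.707, -0.0, 0.0]
contact_force: [-0.6, 0.5, -0.4]
gripper_width: 0.932
grasp_force: 0.0
```

Call:
carry_out(squeeze=25, deltas=[[66,0,0,0,0,0,0],[55,0,0,0,0,0,0],[55,0,0,0,0,0,0],[55,0,0,0,0,0,0],[55,0,0,0,0,0,0],[55,0,0,-30,0,0,0],[55,0,0,-70,0,0,0],[55,0,0,-110,0,0,0],[55,0,0,-110,0,0,0]])

```text
t: 6.78
eef_pos: [0.457, -0.0055, 0.1222]
ee_rot: [0.707, 0.708, 0.002, 0.002]
contact_force: [-0.1, -0.1, -0.0]
gripper_width: 0.688
grasp_force: 27.8
```

```bash
python3 - <<'E'
from h import *
s=ctrl.observe();print(s["t"],s["gripper_width"],s["grasp_force"],s["contact_force"])
plan([.5278,.2615,.12],0)
plan([.5278,.2615,.12],40)
E
```

```text
6.775 0.687921906332653 27.823575831998824 [-0.1019 -0.0737 -0.0438]
pos [ 0.457  -0.0055  0.1222] -> [0.5278, 0.2615, 0.12] shift [266.8501  71.1585   2.5068] turn [0.0279 0.0009 0.0084]
pos [ 0.457  -0.0055  0.1222] -> [0.5278, 0.2615, 0.12] shift [266.8501  71.1585   2.5068] turn [ 0.0265  0.0106 -3.9916]
```

Call:
carry_out(deltas=[[55,30,3,0,0,0,0],[55,75,8,0,0,0,-0.5],[55,125,20,0,0,0,-1],[55,175,38,0,0,0,-2],[55,220,55,0,0,0,-3],[55,250,68,0,0,0,-3.6],[55,267,72,0,0,0,-4],[55,267,72,0,0,0,-4],[55,267,72,0,0,0,-4]])

```text
t: 7.9
eef_pos: [0.5264, 0.2594, 0.1199]
ee_rot: [0.424, 0.906, -0.001, -0.0]
contact_force: [-0.5, -0.8, -0.6]
gripper_width: 0.686
grasp_force: 27.8
```

```bash
python3 - <<'E'
from h import *
plan([.5278,.2615,.022],40)
s=ctrl.observe();print(s["t"],s["gripper_width"],s["grasp_force"],s["contact_force"])
E
```

```text
pos [0.5264 0.2594 0.1199] -> [0.5278, 0.2615, 0.022] shift [ 0.7208  2.6354 97.8839] turn [-0.0119  0.0016 -0.0116]
7.9 0.6855848036070576 27.778100288519454 [-0.4727 -0.7508 -0.5621]
```

Call:
carry_out(deltas=[[55,0,1,30,0,0,0],[55,0,1,60,0,0,0],[55,0,1,80,0,0,0],[55,0,1,90,0,0,0],[55,0,1,95,0,0,0],[55,0,1,98,0,0,0],[55,0,1,99,0,0,0]])

```text
t: 8.78
eef_pos: [0.5281, 0.2623, 0.0217]
ee_rot: [0.422, 0.907, 0.0, 0.0]
contact_force: [0.4, -0.6, -0.2]
gripper_width: 0.691
grasp_force: 27.8
```

Call:
carry_out(deltas=[[55,0,0,1,0,0,0],[62,0,0,1,0,0,0],[76,0,0,1,0,0,0],[76,0,0,1,0,0,0],[76,0,0,-20,0,0,0],[76,0,0,-60,0,0,0],[76,0,0,-110,0,0,0],[76,-60,0,-150,0,0,0],[76,-60,0,-150,0,0,0]])

```text
t: 9.9
eef_pos: [0.5707, 0.2124, 0.1749]
ee_rot: [0.424, 0.905, 0.001, 0.004]
contact_force: [-0.1, -1.0, -1.5]
gripper_width: 0.891
grasp_force: 0.0
```

```bash
python3 - <<'E'
from h import *
s=ctrl.observe();print(s["t"],s["eef_pos"],s["contact_force"])
W=vision.camera_info("wrist");w=vision.read_camera("wrist");cv2.imwrite("pics/w2.png",w[:,:,::-1]);np.save("pics/w2.npy",w)
T=vision.camera_info("top");t=vision.read_camera("top")
a=cv2.resize(t[160:260,90:205,::-1],None,fx=5,fy=5,interpolation=cv2.INTER_CUBIC);print(a.shape)
cv2.imwrite("pics/t2.png",np.hstack([cv2.resize(w[:,:,::-1],(512,384)),cv2.resize(a[:384*a.shape[0]//384],(288,384))]))
print("wide w",fit(w,W,(.5278,.2617),[(.042,.018)]),"tin",fit(w,W,(.5278,.2617),[(.03,.046)]))
print("nar w",fit(w,W,(.4629,.3373),[(.042,.018),(.02,.018)]))
plan([.455,-.157,.2],0)
E
```

```text
9.9 [0.5707 0.2124 0.1749] [-0.073  -0.9932 -1.4577]
(500, 575, 3)
wide w [148.8204   0.5268   0.2627] tin [133.8225   0.5278   0.2627]
nar w [125.216    0.4614   0.3378]
pos [0.5675 0.215  0.1722] -> [0.455, -0.157, 0.2] shift [-213.1558 -324.8849  -28.1636] turn [0.0106 0.0015 3.9916]
```

View pics/t2.png

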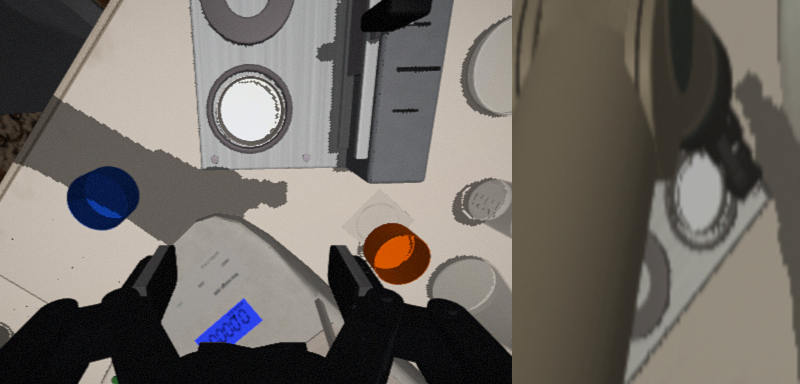

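Call:
carry_out(deltas=[[65,-25,-30,-20,0,0,0],[65,-50,-70,-28,0,0,0],[65,-75,-115,-28,0,0,0],[65,-100,-160,-28,0,0,-1],[65,-125,-200,-28,0,0,-2],[65,-150,-240,-28,0,0,-3],[65,-175,-275,-28,0,0,-4],[65,-200,-305,-28,0,0,-5],[65,-213,-325,-28,0,0,-5],[65,-213,-325,-28,0,0,-5],[65,-213,-325,-28,0,0,-5]])

```text
t: 11.38
eef_pos: [0.4548, -0.1539, 0.1986]
ee_rot: [-0.002, 1.0, 0.001, -0.001]
contact_force: [0.5, -0.5, 0.1]
gripper_width: 0.762
grasp_force: 0.0
```

```bash
python3 - <<'E'
from h import *
plan([.4545,-.158,.012],90)
E
```

```text
pos [ 0.4548 -0.1539  0.1986] -> [0.4545, -0.158, 0.012] shift [  0.0052  -4.4396 186.5817] turn [ 0.0094 -0.0083  0.0189]
```

Call:
carry_out(deltas=[[65,0,-3,40,0,0,0],[65,0,-4,90,0,0,0],[65,0,-4,130,0,0,0],[65,0,-4,160,0,0,0],[65,0,-4,180,0,0,0],[65,0,-4,187,0,0,0],[65,0,-4,187,0,0,0]])

```text
t: 12.25
eef_pos: [0.455, -0.1588, 0.0121]
ee_rot: [-0.001, 1.0, 0.0, -0.0]
contact_force: [-0.4, -0.3, 0.2]
gripper_width: 0.764
grasp_force: 0.0
```

Call:
carry_out(squeeze=20, deltas=[[55,0,0,0,0,0,0],[48,0,0,0,0,0,0],[42,0,0,0,0,0,0],[42,0,0,0,0,0,0],[42,0,0,0,0,0,0],[42,0,0,0,0,0,0]])

```text
t: 13.0
eef_pos: [0.4554, -0.1599, 0.013]
ee_rot: [-0.001, 1.0, -0.0, 0.001]
contact_force: [-0.9, 0.2, 6.5]
gripper_width: 0.495
grasp_force: 16.4
```

Call:
carry_out(deltas=[[65,0,0,0,0,0,0],[65,0,0,0,0,0,0],[65,0,0,0,0,0,1],[65,0,0,0,0,0,2],[65,0,0,0,0,0,3],[65,0,0,0,0,0,4],[65,0,0,0,0,0,5],[65,0,0,0,0,0,6],[65,0,0,0,0,0,7],[65,0,0,0,0,0,8],[65,0,0,0,0,0,9],[65,0,0,0,0,0,9]])

```text
t: 14.5
eef_pos: [0.4547, -0.1598, 0.0121]
ee_rot: [0.706, 0.708, -0.0, -0.0]
contact_force: [-0.0, -0.2, -0.3]
gripper_width: 0.762
grasp_force: 0.0
```

Call:
carry_out(squeeze=20, deltas=[[55,0,0,0,0,0,0],[45,0,0,0,0,0,0],[38,0,0,0,0,0,0],[38,0,0,0,0,0,0],[38,0,0,0,0,0,0],[38,0,0,0,0,0,0],[38,0,0,-15,0,0,0],[38,0,0,-50,0,0,0],[38,0,0,-100,0,0,0],[38,0,0,-100,0,0,0]])

```text
t: 15.75
eef_pos: [0.4567, -0.1609, 0.1148]
ee_rot: [0.706, 0.708, 0.001, 0.003]
contact_force: [1.1, -0.3, 0.4]
gripper_width: 0.492
grasp_force: 20.5
```

```bash
python3 - <<'E'
from h import *
s=ctrl.observe();print(s["t"],s["gripper_width"],s["grasp_force"],s["contact_force"])
w=vision.read_camera("wrist");v=vision.read_camera("side");p=px(vision.camera_info("side"),s["eef_pos"]).astype(int);print(p)
a=cv2.resize(v[max(0,p[1]-64):p[1]+32,p[0]-48:p[0]+48],(384,384),interpolation=cv2.INTER_CUBIC)
b=w[200:384,130:380];b=cv2.resize(b,(400,384))
cv2.imwrite("pics/g2.png",np.hstack([a,b])[:,:,::-1])
plan([.4622,.3377,.15],40)
E
```

```text
15.75 0.4917458646923298 20.534227773168823 [ 1.1194 -0.2584  0.3922]
[304 226]
pos [ 0.455  -0.1594  0.1123] -> [0.4622, 0.3377, 0.15] shift [497.1349   8.3034 -37.5826] turn [ 0.0031 -0.0006 -3.9877]
```

View pics/g2.png

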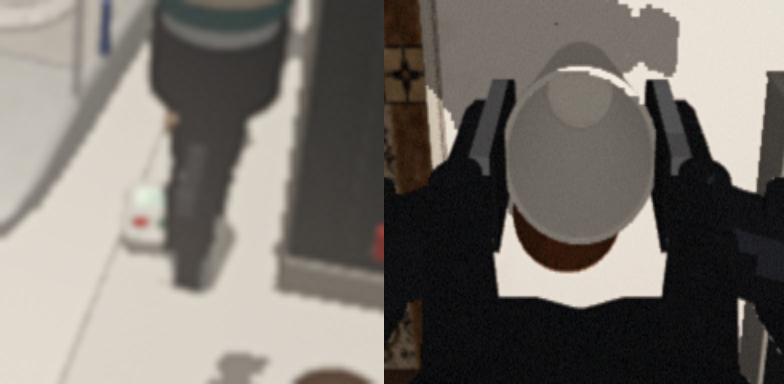

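Call:
carry_out(deltas=[[38,25,0,-20,0,0,0],[38,70,0,-38,0,0,0],[38,120,2,-38,0,0,0],[38,170,3,-38,0,0,-0.5],[38,220,4,-38,0,0,-1],[38,270,5,-38,0,0,-1.5],[38,320,6,-38,0,0,-2],[38,370,7,-38,0,0,-2.5],[38,420,8,-38,0,0,-3],[38,460,8,-38,0,0,-3.5],[38,487,8,-38,0,0,-4],[38,497,8,-38,0,0,-4]])

```text
t: 17.35
eef_pos: [0.461, 0.3385, 0.1486]
ee_rot: [0.421, 0.907, -0.001, -0.001]
contact_force: [0.2, -0.5, -0.3]
gripper_width: 0.489
grasp_force: 20.6
```

Call:
carry_out(deltas=[[38,0,0,0,0,0,0],[38,0,0,0,0,0,0],[38,0,0,0,0,0,0]])

```text
t: 17.73
eef_pos: [0.4625, 0.3357, 0.1503]
ee_rot: [0.423, 0.906, -0.0, 0.0]
contact_force: [0.1, -0.1, -0.1]
gripper_width: 0.496
grasp_force: 20.6
```

```bash
python3 - <<'E'
from h import *
plan([.4622,.3377,.022],40)
s=ctrl.observe();print(s["t"],s["gripper_width"],s["grasp_force"])
E
```

```text
pos [0.4625 0.3357 0.1503] -> [0.4622, 0.3377, 0.022] shift [  1.7231   1.1251 128.3434] turn [-0.0024  0.0017 -0.0071]
17.725 0.4963590179988302 20.594889808635344
```

Call:
carry_out(deltas=[[38,1,1,30,0,0,0],[38,1,1,70,0,0,0],[38,1,1,100,0,0,0],[38,1,1,115,0,0,0],[38,1,1,122,0,0,0],[38,1,1,126,0,0,0],[38,1,1,128,0,0,0],[38,1,1,129,0,0,0]])

```text
t: 18.73
eef_pos: [0.4629, 0.3389, 0.0225]
ee_rot: [0.422, 0.907, 0.001, 0.0]
contact_force: [-1.7, -0.9, 11.0]
gripper_width: 0.495
grasp_force: 21.1
```

Call:
carry_out(deltas=[[45,0,0,-0.5,0,0,0],[55,0,0,-0.5,0,0,0],[65,0,0,-0.5,0,0,0],[65,0,0,-0.5,0,0,0],[65,0,0,-20,0,0,0],[65,0,0,-60,0,0,0],[65,0,0,-110,0,0,0],[65,-60,0,-150,0,0,0],[65,-110,0,-170,0,0,0],[65,-110,0,-170,0,0,0],[65,-110,0,-170,0,0,0]])

```text
t: 20.1
eef_pos: [0.5328, 0.2544, 0.1921]
ee_rot: [0.422, 0.906, 0.0, -0.0]
contact_force: [-1.1, 0.8, -0.3]
gripper_width: 0.76
grasp_force: 0.0
```

```bash
python3 - <<'E'
from h import *
s=ctrl.observe();print(s["t"],s["eef_pos"],s["contact_force"])
W=vision.camera_info("wrist");w=vision.read_camera("wrist");cv2.imwrite("pics/w3.png",w[:,:,::-1]);np.save("pics/w3.npy",w)
import pickle;pickle.dump(W,open("pics/w3.pkl","wb"))
print("wide",fit(w,W,(.5278,.2617),[(.042,.018)]),"tin",fit(w,W,(.5278,.2617),[(.03,.046)]))
print("nar",fit(w,W,(.4622,.3377),[(.042,.018)]),"cru",fit(w,W,(.4622,.3377),[(.0225,.047)]))
E
```

```text
20.1 [0.5328 0.2544 0.1921] [-1.0936  0.8166 -0.2783]
wide [137.5464   0.5263   0.2632] tin [123.6809   0.5273   0.2637]
nar [149.6639   0.4612   0.3377] cru [149.7928   0.4622   0.3397]
```

View pics/w3.png

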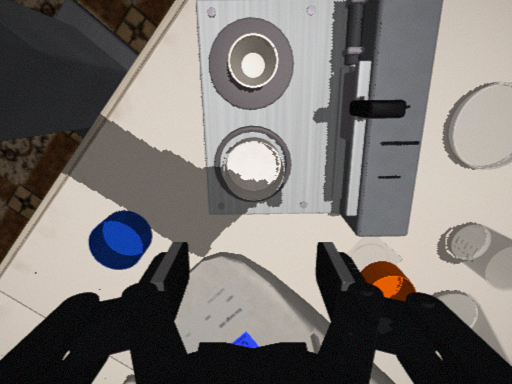

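```bash
python3 - <<'E'
from h import *
import pickle
o=np.array([.5397,.337,0]);x=np.array([.7633,.6461,0]);y=np.array([-.6461,.7633,0])
W=pickle.load(open("pics/w3.pkl","rb"));w=np.load("pics/w3.npy");T=vision.camera_info("top");t=np.load("pics/top0.npy")
for n,im,c,(u0,u1,v0,v1) in(("w",w,W,(345,415,93,125)),("t",t,T,(105,130,185,205))):
    m=(im[v0:v1,u0:u1].max(2)<45).astype(np.uint8)
    nl,lab,st,_=cv2.connectedComponentsWithStats(m);k=1+st[1:,4].argmax();m=(lab==k);print(n,st[k])
    best=[]
    for a in np.arange(0,.08,.001):
        for b in np.arange(-.03,.04,.001):
            C=np.array([px(c,o+x*(a+i*.013)+y*(b+j*.006)+[0,0,z]) for i in(-1,1) for j in(-1,1) for z in(.08,.126)])
            M=np.zeros(m.shape,np.uint8);h=cv2.convexHull(((C-[u0,v0])*16).round().astype(np.int32))
            cv2.fillConvexPoly(M,h,1,shift=4);M=M>0
            best.append(((M&m).sum()/(M|m).sum(),a,b))
    I,a,b=max(best);print(I,a,b,"world",o+x*a+y*b)
E
```

```text
w [  3   7  62  18 977]
0.826271186440678 0.033 0.01300000000000004 world [0.5565 0.3682 0.    ]
t [ 8  8 12 10 71]
0.6120689655172413 0.032 0.011000000000000038 world [0.557  0.3661 0.    ]
```

```bash
python3 - <<'E'
from h import *
plan([.5567,.3672,.17],-49.8)
E
```

```text
pos [0.5321 0.2553 0.1914] -> [0.5567, 0.3672, 0.17] shift [69.6642 90.9801 21.431 ] turn [-0.009  -0.0046  8.9927]
```

Call:
carry_out(deltas=[[50,8,10,0,0,0,1],[50,16,20,0,0,0,2],[50,24,30,0,0,0,3],[50,32,40,0,0,0,4],[50,40,52,0,0,0,5],[50,48,64,0,0,0,6],[50,56,74,0,0,0,7],[50,64,84,5,0,0,8],[50,70,91,12,0,0,9],[50,70,91,21,0,0,9],[50,70,91,21,0,0,9],[50,70,91,21,0,0,9]])

```text
t: 21.65
eef_pos: [0.5576, 0.3662, 0.1705]
ee_rot: [0.939, 0.343, -0.0, -0.0]
contact_force: [0.0, 0.5, 0.6]
gripper_width: 0.588
grasp_force: 0.0
```

```bash
python3 - <<'E'
from h import *
plan([.5567,.3672,.091],-49.8)
s=ctrl.observe();print(s["t"],s["gripper_width"],s["contact_force"])
W=vision.camera_info("wrist");w=vision.read_camera("wrist")
o=np.array([.5397,.337,0]);x=np.array([.7633,.6461,0]);y=np.array([-.6461,.7633,0])
w=w.copy()
for i in(-1,1):
  for j in(-1,1):
    p=px(W,o+x*(.033+i*.013)+y*(.012+j*.006)+[0,0,.126]);cv2.circle(w,tuple(int(k) for k in p.round()),2,(255,0,255),-1)
cv2.imwrite("pics/w4.png",w[:,:,::-1])
E
```

```text
pos [0.5576 0.3662 0.1705] -> [0.5567, 0.3672, 0.091] shift [ 0.0095 -1.3402 79.5361] turn [-0.0013  0.0001 -0.0066]
21.65 0.5875196890642985 [0.035  0.4975 0.5964]
```

View pics/w4.png

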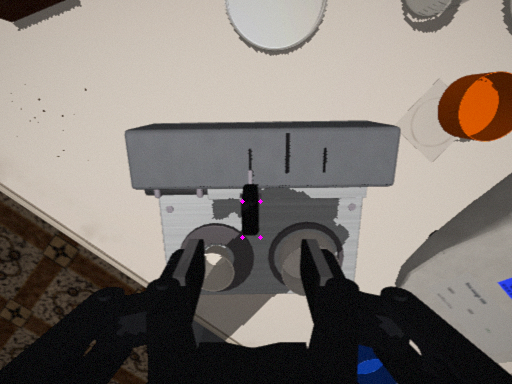

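Call:
carry_out(squeeze=60, deltas=[[50,0,0,25,0,0,0],[50,0,0,50,0,0,0],[50,0,0,70,0,0,0],[50,0,0,79,0,0,0],[50,0,0,79,0,0,0],[30,0,0,79,0,0,0],[20,0,0,79,0,0,0],[8,0,0,79,0,0,0],[8,0,0,79,0,0,0],[8,0,0,79,0,0,0],[8,0,0,79,0,0,0],[8,0,0,79,0,0,0]])

```text
t: 23.2
eef_pos: [0.5574, 0.3675, 0.0922]
ee_rot: [0.939, 0.344, 0.0, -0.001]
contact_force: [-3.4, 1.8, 6.2]
gripper_width: 0.133
grasp_force: 58.8
```

```bash
python3 - <<'E'
from h import *
s=ctrl.observe();print(s)
o=np.array([.5397,.337,0]);x=np.array([.7633,.6461,0]);y=np.array([-.6461,.7633,0])
print((s["eef_pos"]-o)@x,(s["eef_pos"]-o)@y, s["contact_force"]@y)
E
```

```text
{'t': 23.2, 'joints': array([-1.1162,  1.0461,  0.9892,  1.5931, -0.9767,  1.0632, -0.7112]), 'dq': array([ 0.0004,  0.0007, -0.0011, -0.0001, -0.0019,  0.0007, -0.0007]), 'tau': array([  2.2572, -56.6146,  17.3563, -10.3402,   0.0323,  -0.9311,
        -0.4769]), 'eef_pos': array([0.5574, 0.3675, 0.0922]), 'ee_rot': array([ 0.9391,  0.3435,  0.0002, -0.0008]), 'contact_force': array([-3.3977,  1.7874,  6.2134]), 'torque': array([0.2516, 0.5229, 0.4519]), 'grasp_force': 58.83713722229004, 'gripper_width': 0.1327042445005112}
0.03325314058811279 0.011837538269138593 3.559537243328474
```

Call:
carry_out(deltas=[[8,0,3,0,0,0,0],[8,0,7,0,0,0,0],[8,0,11,0,0,0,0],[8,0,15,0,0,0,0],[8,0,19,0,0,0,0],[8,0,23,0,0,0,0],[8,0,26,0,0,0,0],[8,0,29,0,0,0,0],[8,0,30,0,0,0,0],[8,0,30,0,0,0,0],[8,0,30,0,0,0,0],[8,0,30,0,0,0,0]])

```text
t: 24.7
eef_pos: [0.5756, 0.3465, 0.0922]
ee_rot: [0.939, 0.344, -0.0, -0.002]
contact_force: [-5.4, 4.7, 7.4]
gripper_width: 0.129
grasp_force: 59.0
```

```bash
python3 - <<'E'
from h import *
s=ctrl.observe()
o=np.array([.5397,.337,0]);x=np.array([.7633,.6461,0]);y=np.array([-.6461,.7633,0])
print(s["t"],s["eef_pos"],(s["eef_pos"]-o)@x,(s["eef_pos"]-o)@y, s["contact_force"]@y,s["grasp_force"],s["gripper_width"])
W=vision.camera_info("wrist");w=vision.read_camera("wrist").copy()
p=vision.read_camera("wrist")
cv2.imwrite("pics/w5.png",cv2.resize(p[80:330,130:400,::-1],None,fx=2.2,fy=2.2,interpolation=cv2.INTER_CUBIC))
E
```

```text
24.7 [0.5756 0.3465 0.0922] 0.03356012612218865 -0.015931782176160217 7.0730096661632125 58.96517872810364 0.129009166374206
```

View pics/w5.png

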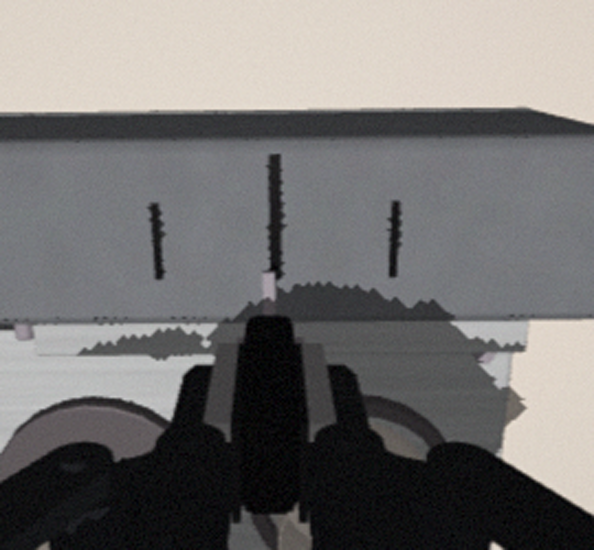

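Call:
carry_out(deltas=[[8,0,1,0,0,0,0],[8,0,2,0,0,0,0],[8,0,2,0,0,0,0],[8,0,2,0,0,0,0],[8,0,2,0,0,0,0],[8,0,2,0,0,0,0]])

```text
t: 25.55
eef_pos: [0.5768, 0.3452, 0.0922]
ee_rot: [0.939, 0.344, -0.0, -0.002]
contact_force: [-5.7, 4.6, 7.4]
gripper_width: 0.129
grasp_force: 59.0
```

```bash
python3 - <<'E'
from h import *
from cell import hand_in
s=ctrl.observe()
o=np.array([.5397,.337,0]);y=np.array([-.6461,.7633,0])
d=.0118-(s["eef_pos"]-o)@y
print(s["t"],d,s["contact_force"]@y,s["grasp_force"],abs(s["dq"]).max())
if .026<d<.034 and s["grasp_force"]>20: print(hand_in())
E
```

```text
25.55 0.02948469846270415 7.221598726516007 58.961597084999084 0.0018742237478318836
the job is handed in; nothing more can be done
None
```

I handed the job in at about 25.6 s: the tin is in the wide seat, the crucible is in the narrow seat, and the gripper is holding the shutter about 29.5 mm open (half is 30) with a 59 N grip; the hand-in returned no verdict.

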